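# Slide the flat plate out over the shelf edge

## Robot

A 6-joint arm with a two-finger parallel gripper is mounted at the origin on the work surface. World frame = base frame: x ahead of the robot, y to its left, z up, the work surface at z = 0. Lengths are in m, angles in rad, forces in N, time in s.
With the tool pointing down it reaches from about 0.25 to 0.725 m from the base axis. Payload 9.7 kg.
Tool frame: the origin (TCP) lies on the centre line of the jaws, within the pads' length; the fingertips stand 19 mm ahead of it and the grasp point (between the pads) is the TCP; z points along the fingers, y is the direction in which the jaws open and shut (so a half turn about z gives the same grasp; the last joint's range is limited). The gripper opens to 85 mm and grips with 20 to 120 N. Pads are 22 mm wide; open, the fingers measure 114 mm over their backs; the gripper's body (76 mm by 85 mm) begins 54 mm behind the grasp point. The pads swing forward as they close: fully open they stand 13 mm farther back than shut.
Start: joints at [0, 0.087, 0.176, 1.66, 0, 1.571], TCP at [0.55, -0, 0.25] pointing down, gripper open.
Joint ranges: [-3.13, 3.13], [-0.85, 1.81], [-1.15, 1.24], [-2.2, 2.28], [-1.44, 1.52], [-3.14, 3.14]. Speed limits (rad/s): [2.22, 2.22, 2.57, 3.14, 3.14, 3.14].

## Interface

Orientations are given as [roll, pitch, yaw] about the fixed x, y, z axes, in that order (R = Rz(yaw) Ry(pitch) Rx(roll)).
In Python, from cell import env gives the robot as it stands.
- The arm moves only by the tool step_arm, never from a script. Its argument "rows" is a list of rows, each an object of numbers: "wx", "wy", "wz": the turn, a rotation vector about the world's x, y, z in rad; "dx", "dy", "dz": the shift along the world's x, y, z in cm; "claw": the opening, from 0 (shut) to 1 (fully open). A call has exactly 8 rows; each row is the pose to reach, as a shift and turn from the pose commanded when the call began; what a row does not reach only later rows make up. A row lasts 1/8 s, in which the tool goes at most 62.5 mm and 10.7 degrees, less where a joint would pass 70% of its speed; a pose out of reach is approached as far as the arm can. A call with a gripper value outside its range is refused whole. The fingers move at their own pace and stop on an object; the grip force is fixed at half the most. Time passes only in rows, so rows that repeat a pose let the fingers close, or fill a call up. It gives the time, the measured TCP pose, the force and the opening at its end, in the units of the state.
- env.read_state(): the state, without advancing time (a new reading comes with each control period).
- env.grab_frame(name): name is "scene" or "side" or "wrist"; returns a dict with "pixels" (384x512x3 uint8, red, green, blue), "range_z" (384x512 float32, m along the optical axis (not along the pixel's ray), 0 where there is no reading), "K" (3x3 intrinsics, pixels), "world_from_camera" (4x4, takes a point from camera to world coordinates). Camera axes: x right, y down, z forward; pixel columns grow to the right and rows downward; lengths in m; the calibration is good to about 2 mm. A picture is of the moment at which its call begins.
- env.job_done(): hands the job in, once; it reports no verdict.
The state is a dict: "t": time; "q": joint angles; "joint_vel": joint speeds; "joint_efforts": joint torques, N m; "eef_pos": TCP position; "tcp_rot": TCP orientation; "force": force on the tool from outside, world axes, zero at the start; "torque": the same for the moment, N m; "width": finger opening in m.
Only numpy, scipy, OpenCV 4.12 (cv2) and the standard library are available. Lean on these libraries where they do the work, as an engineer would, in place of code of your own. Each camera call takes 0.05 s, during which the arm holds its last target.

## Task

On the pine shelf lies a thin flat aluminium plate that cannot be got hold of there. Without picking anything up, push it along the shelf with the fingers towards the shelf's front edge (the long edge nearest the robot) until it sticks out about 30 mm past that edge, evenly along its whole width, so that it can be taken by hand later. Leave it lying flat on the shelf, do not move anything else, and finish clear of it all.

Things in the scene. Friction and masses are not known exactly. Their poses are not given: they have to be found in the camera images.
- shelf: Low freestanding pine shelf, fixed to the counter: a board 640 mm long (its y), 200 mm deep (its x), 18 mm thick, on two end panels; no rim, the top is smooth and level. Origin on the counter under the board's centre; the top is 90 mm above it. Its -x side is the front, towards the robot; it may be turned up to about 7 degrees.
- shelf_lip (a point): Middle of the shelf's front top edge, at the height of the shelf top (90 mm above the counter). The edge runs along its y; its -x points horizontally out over the edge, towards the robot, +x back over the shelf.
- plate: Thin rectangular aluminium plate, 90 (its x) by 130 (its y) by 6 mm thick, about 0.2 kg, loose, lying flat on the shelf. Origin: centre of its underside; its -x long side faces the shelf's front edge. Starts wholly on the shelf, up to 14 degrees from square, at least 25 mm of bare shelf behind its back (+x) side, neighbours centred about 190 mm away. Slides with ordinary friction.
- plate_front_left (a point): Corner of the plate's underside at its front (-x) side, left end: 45 mm in -x and 65 mm in +y from the plate's origin.
- plate_front_right (a point): Corner of the plate's underside at its front (-x) side, right end: 45 mm in -x and 65 mm in -y from the plate's origin.
- gourd: Hollow dark calabash gourd, 78 mm wide, 84 mm tall, standing on the shelf, loose; to be left alone. Origin at the centre of its foot.
- canister: Closed tin canister with a twist cap, 86 mm wide, 106 mm tall, standing on the shelf, loose; to be left alone. Origin at the centre of its foot.
- sugar_pot: Small round aluminium pot with a hinged lid, 72 mm wide, 73 mm tall, on the counter in front of the shelf; to be left alone. Origin at the centre of its foot.
- bombilla: Steel drinking straw with a bulb, 200 mm long, up to 18 mm thick, lying on the counter in front of the shelf; to be left alone. Origin under its middle.
- teaspoon: Small spoon with wooden handle and steel bowl, 130 mm long, lying on the counter in front of the shelf, at the left; to be left alone. Origin under its middle.
- cup: White cup, 72 mm wide, 65 mm tall, on the counter to the right; to be left alone. Origin at the centre of its foot.
- saucer: White saucer, 120 mm wide, 18 mm tall, on the counter to the left; to be left alone. Origin at the centre of its foot.
Mind the look-alikes: they are no part of the job. What is shaped like the plate but orange is not meant.

How it is judged:
At the end, for the whole second after the job is handed in: Both front corners of the plate are 22 to 38 mm out past the shelf's front edge; the plate lies flat on the shelf top (within 3 mm, tilt below 0.04 rad), carried by the shelf and at rest; the gourd, canister, sugar pot, bombilla, teaspoon, cup and saucer are within 20 mm of where they stood (x of plate_front_left in the frame of shelf_lip between -0.038 and -0.022 m and x of plate_front_right in the frame of shelf_lip between -0.038 and -0.022 m and z of plate in the frame of shelf_lip between -0.003 and 0.003 m and angle between plate's own z axis and vertical below 0.04 rad and contact force between plate and shelf above 0.5 N and linear speed of plate below 0.01 m/s and distance of each of gourd, canister, sugar_pot, bombilla, teaspoon, cup, saucer from where it was at the start of the episode below 0.02 m); the robot touches nothing.
It fails at once if the plate is lifted more than 10 mm off the shelf top, or tipped by more than 0.2 rad (z of plate in the frame of shelf_lip above 0.01 m or angle between plate's own z axis and vertical above 0.2 rad).
It fails at once if the plate falls off the shelf (z of plate in the frame of shelf_lip below -0.02 m).
It fails at once if another thing (gourd, canister, sugar pot, bombilla, teaspoon, cup, saucer) is moved more than 20 mm (distance of any of gourd, canister, sugar_pot, bombilla, teaspoon, cup, saucer from where it was at the start of the episode above 0.02 m).
It also fails if it takes over 38 s, if anything falls off the work surface, if the arm or the gripper's body presses on something with over 40 N, if the wrist force passes 120 N, or if a joint passes its speed limit or range.

## Working session

There is one attempt and no reset: what is moved stays moved. The work goes in short steps, Python scripts to look and compute and a tool call to move; the robot and the scene stay as the last step left them, time stands still between calls to the robot, and variables do not carry over. Pictures are saved under pics/ and viewed, and the job is handed in when it is done.

Besides the shell and the picture viewer there is one more tool, called after ">>>" as name([rows], argument=value, ...), one row to a line, values as JSON. step_arm: Moves the arm, as the interface text tells. Its arguments: {"type":"object","properties":{"rows":{"type":"array"}},"required":["rows"]}

```bash
mkdir -p pics; cat > h.py <<'E'
import numpy as np, cv2
from cell import env
def shot(n,tag):
    f=env.grab_frame(n); np.savez(f'pics/{tag}.npz',**f); cv2.imwrite(f'pics/{tag}.png',f['pixels'][:,:,::-1]); return f
def ray(f,uv,z):
    uv=np.atleast_2d(np.asarray(uv,float)); K=f['K'];T=f['world_from_camera']
    d=np.c_[uv,np.ones(len(uv))]@np.linalg.inv(K).T@T[:3,:3].T
    o=T[:3,3]; return o+d*((z-o[2])/d[:,2])[:,None]
def cloud(f):
    K=f['K'];T=f['world_from_camera'];r=f['range_z'];v,u=np.mgrid[:r.shape[0],:r.shape[1]]
    d=np.stack([u,v,np.ones_like(u)],-1)@np.linalg.inv(K).T*r[...,None]
    return d@T[:3,:3].T+T[:3,3]
E
python3 - <<'E'
from h import *
print(env.read_state())
for n in['scene','side','wrist']:
    f=shot(n,n+'0');print(n,f['world_from_camera'].round(3).tolist())
a=[cv2.imread(f'pics/{n}0.png') for n in['scene','side']]
E
```

```text
{'t': 0.0, 'q': array([-4.63110242e-06,  8.74738687e-02,  1.75140760e-01,  1.65979017e+00,
        1.47196972e-05,  1.57079459e+00]), 'joint_vel': array([-1.99065702e-03, -7.25890425e-04,  2.73616760e-04,  3.32498877e-04,
        4.90864618e-04,  5.48835951e-05]), 'joint_efforts': array([ 7.68234549e-04, -5.20392072e+01,  4.64802504e+01,  1.63646933e-02,
        2.23589603e-05, -6.77332673e-05]), 'eef_pos': array([5.49803416e-01, 1.36924352e-06, 2.49578864e-01]), 'tcp_rot': array([-3.14026570e+00, -1.47219892e-05,  1.57079341e+00]), 'force': array([-0.58082133,  0.05281351, -0.40431546]), 'torque': array([-0.05392351, -0.00200993, -0.0219878 ]), 'width': 0.08508972712404242}
scene [[-0.48, 0.56, -0.675, 1.359], [0.877, 0.293, -0.381, 0.505], [-0.015, -0.775, -0.632, 0.901], [0.0, 0.0, 0.0, 1.0]]
side [[-0.951, -0.169, 0.258, 0.178], [-0.309, 0.532, -0.789, 1.03], [-0.004, -0.83, -0.558, 0.803], [0.0, 0.0, 0.0, 1.0]]
wrist [[1.0, 0.0, -0.001, 0.55], [0.0, -0.947, -0.32, 0.082], [-0.001, 0.32, -0.947, 0.375], [0.0, 0.0, 0.0, 1.0]]
```

View pics/scene0.png

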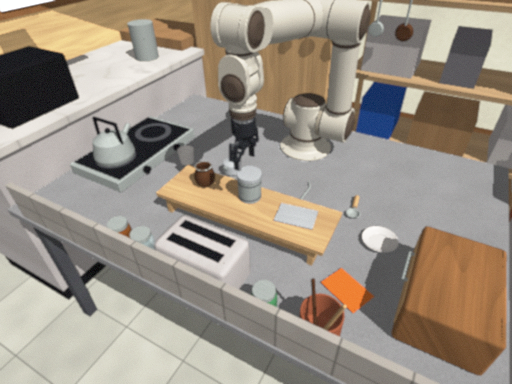

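View pics/side0.png

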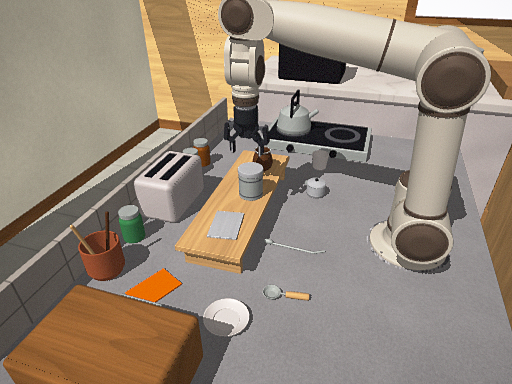

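View pics/wrist0.png

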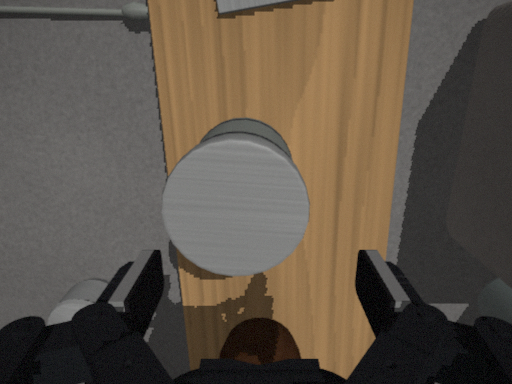

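Candidates: the grey plate on the shelf (scene 297,215; side 226,225), and the orange look-alike on the counter (scene 347,290; side 155,287). The canister lid is grey too, but round (scene 249,175). I choose the grey plate on the shelf and will check it in a crop while measuring.

```bash
python3 - <<'E'
from h import *
out=[]
for n,box in(('scene',(150,160,350,265)),('side',(165,145,300,280))):
    f=np.load(f'pics/{n}0.npz');P=cloud(f);img=f['pixels'];hsv=cv2.cvtColor(img,cv2.COLOR_RGB2HSV).astype(int)
    z=P[...,2];top=(abs(z-.093)<.012)&(f['range_z']>0)&(P[...,0]>.3)
    wood=top&(hsv[...,1]>70); pl=top&(hsv[...,1]<60)
    for nm,m,h in(('wood',wood,.09),('plate',pl,.096)):
        k,l,st,_=cv2.connectedComponentsWithStats(m.astype(np.uint8))
        for i in np.argsort(-st[1:,4])[:4]+1:
            mm=l==i; v,u=np.where(mm)
            if len(u)<60: continue
            w=ray(f,np.c_[u,v],h)
            print(n,nm,len(u),(u.mean().round(),v.mean().round()),'z',np.median(z[mm]).round(4),'rect',cv2.minAreaRect(w[:,:2].astype(np.float32)))
            print(cv2.boxPoints(cv2.minAreaRect(w[:,:2].astype(np.float32))).round(4).tolist())
    x0,y0,x1,y1=box;out.append(cv2.resize(img[y0:y1,x0:x1,::-1],(400,int(400*(y1-y0)/(x1-x0))),interpolation=cv2.INTER_CUBIC))
H=max(o.shape[0] for o in out);cv2.imwrite('pics/crop0.png',np.hstack([cv2.copyMakeBorder(o,0,H-o.shape[0],0,0,0) for o in out]))
E
```

```text
scene wood 5624 (np.float64(252.0), np.float64(209.0)) z 0.0894 rect ((0.5739591121673584, 0.00909280776977539), (0.2088853269815445, 0.6391246318817139), 1.4983434677124023)
[[0.4611999988555908, 0.32580000162124634], [0.4778999984264374, -0.31310001015663147], [0.6866999864578247, -0.3075999915599823], [0.6700000166893005, 0.3312999904155731]]
scene wood 643 (np.float64(445.0), np.float64(339.0)) z 0.0932 rect ((0.7761828303337097, 0.6742117404937744), (0.22378547489643097, 0.05317961797118187), 80.3307113647461)
[[0.7311999797821045, 0.5684000253677368], [0.7835999727249146, 0.5594000220298767], [0.8212000131607056, 0.7799999713897705], [0.7688000202178955, 0.7889999747276306]]
scene wood 128 (np.float64(328.0), np.float64(301.0)) z 0.0933 rect ((0.8120201230049133, 0.40137922763824463), (0.06558272242546082, 0.0253360103815794), 89.41409301757812)
[[0.7990000247955322, 0.3686999976634979], [0.824400007724762, 0.3684999942779541], [0.824999988079071, 0.4339999854564667], [0.7997000217437744, 0.4343000054359436]]
scene plate 1775 (np.float64(216.0), np.float64(298.0)) z 0.0931 rect
[... 3363 characters left out ...]
60669]]
side plate 568 (np.float64(154.0), np.float64(197.0)) z 0.0931 rect ((0.8239868879318237, 0.10803940892219543), (0.3858334720134735, 0.1625128835439682), 52.235008239746094)
[[0.6416000127792358, 0.0052999998442828655], [0.7700999975204468, -0.094200000166893], [1.0063999891281128, 0.21080000698566437], [0.8779000043869019, 0.31029999256134033]]
side plate 536 (np.float64(66.0), np.float64(70.0)) z 0.093 rect ((2.2717206478118896, -1.3200727701187134), (0.09852193295955658, 1.5893150568008423), 0.021477801725268364)
[[2.2221999168395996, -0.5253999829292297], [2.2228000164031982, -2.1147000789642334], [2.3213000297546387, -2.1147000789642334], [2.32069993019104, -0.5253999829292297]]
```

View pics/crop0.png

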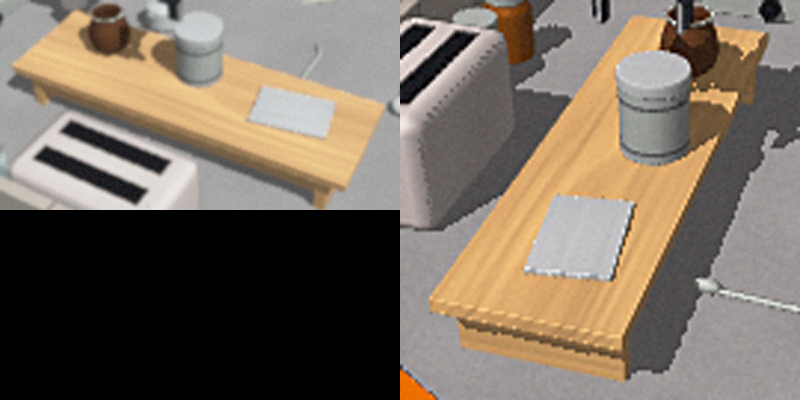

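The crop confirms it: a grey brushed plate on the shelf, the canister beside it, and the orange card far away. The plate is at about (0.553, 0.196), yaw 9°, and the shelf yaw is 1.5°. Next I hover above it and turn the jaws along the plate's back edge.

>>> step_arm([
  {"wz":0.1,"dy":2,"dz":1},
  {"wz":0.2,"dy":5,"dz":2},
  {"wz":0.3,"dy":8,"dz":3},
  {"wz":0.4,"dy":11,"dz":3},
  {"wz":0.5,"dy":14,"dz":3},
  {"wz":0.6,"dy":17,"dz":3},
  {"wz":0.7,"dy":19,"dz":3},
  {"wz":0.8,"dx":1,"dy":20,"dz":3},
])

```text
schema error: expected keys wx, wy, wz, dx, dy, dz, claw
```

```bash
python3 -c "
from h import *
s=env.read_state();print(s['t'],s['q'].round(3),s['eef_pos'],s['tcp_rot'])"
```

```text
0.15 [ 0.     0.087  0.175  1.66  -0.     1.571] [5.49858429e-01 1.37786233e-05 2.49752481e-01] [-3.14060768e+00  8.11180893e-06  1.57079661e+00]
```

>>> step_arm([
  {"wx":0,"wy":0,"wz":0.1,"dx":0,"dy":2,"dz":1,"claw":1},
  {"wx":0,"wy":0,"wz":0.2,"dx":0,"dy":5,"dz":2,"claw":1},
  {"wx":0,"wy":0,"wz":0.3,"dx":0,"dy":8,"dz":3,"claw":1},
  {"wx":0,"wy":0,"wz":0.4,"dx":0,"dy":11,"dz":3,"claw":1},
  {"wx":0,"wy":0,"wz":0.5,"dx":0,"dy":14,"dz":3,"claw":1},
  {"wx":0,"wy":0,"wz":0.6,"dx":0,"dy":17,"dz":3,"claw":1},
  {"wx":0,"wy":0,"wz":0.7,"dx":0,"dy":19,"dz":3,"claw":1},
  {"wx":0,"wy":0,"wz":0.8,"dx":1,"dy":20,"dz":3,"claw":1},
])

```text
t: 1.15
eef_pos: [0.5596, 0.2012, 0.2802]
tcp_rot: [-3.141, -0.0, 2.375]
force: [1.2, -0.1, 0.3]
width: 0.0851
```

```bash
python3 -c "
from h import *
s=env.read_state();print(s['t'],s['q'].round(3),s['eef_pos'],s['tcp_rot'])"
```

```text
1.15 [0.345 0.213 0.376 1.734 0.    1.111] [0.5596362  0.20117854 0.28017003] [-3.14126546e+00 -2.73602269e-04  2.37546791e+00]
```

>>> step_arm([
  {"wx":0,"wy":0,"wz":0.15,"dx":0,"dy":0,"dz":0,"claw":1},
  {"wx":0,"wy":0,"wz":0.3,"dx":0,"dy":0,"dz":0,"claw":1},
  {"wx":0,"wy":0,"wz":0.45,"dx":0,"dy":0,"dz":0,"claw":1},
  {"wx":0,"wy":0,"wz":0.6,"dx":0,"dy":0,"dz":0,"claw":1},
  {"wx":0,"wy":0,"wz":0.75,"dx":0,"dy":0,"dz":0,"claw":1},
  {"wx":0,"wy":0,"wz":0.88,"dx":0,"dy":0,"dz":0,"claw":1},
  {"wx":0,"wy":0,"wz":0.93,"dx":0,"dy":0,"dz":0,"claw":1},
  {"wx":0,"wy":0,"wz":0.93,"dx":0,"dy":0,"dz":0,"claw":1},
])

```text
t: 2.15
eef_pos: [0.56, 0.2, 0.28]
tcp_rot: [-3.141, -0.001, -2.983]
force: [0.2, -0.3, 0.4]
width: 0.0855
```

```bash
cat > m.py <<'E'
from h import *
import sys
def meas(f,near=None):
    P=cloud(f);img=f['pixels'];hsv=cv2.cvtColor(img,cv2.COLOR_RGB2HSV).astype(int)
    z=P[...,2];top=(abs(z-.093)<.010)&(f['range_z']>0)&(P[...,0]>.3)&(P[...,0]<.72)&(abs(P[...,1])<.36)
    pl=top&(hsv[...,1]<60)
    k,l,st,_=cv2.connectedComponentsWithStats(pl.astype(np.uint8));i=np.argmax(st[1:,4])+1
    v,u=np.where(l==i);w=ray(f,np.c_[u,v],.096)
    r=cv2.minAreaRect(w[:,:2].astype(np.float32));print('plate',len(u),'z',np.median(z[l==i]),r,cv2.boxPoints(r).round(4).tolist())
    wd=top&(hsv[...,1]>70)|(l==i)
    v,u=np.where(wd);w=ray(f,np.c_[u,v],.09)
    # front edge: min x per y-bin ; back edge
    B=[]
    for y in np.arange(-.3,.33,.01):
        s=abs(w[:,1]-y)<.004
        if s.sum()>15: B.append((y,w[s,0].min(),w[s,0].max()))
    B=np.array(B)
    for c in(1,2):
        g=np.ones(len(B),bool)
        for _ in range(4):
            p=np.polyfit(B[g,0],B[g,c],1);g=abs(np.polyval(p,B[:,0])-B[:,c])<.004 if _ else abs(np.polyval(p,B[:,0])-B[:,c])<.02
        print('edge',c,p.round(4),'n',g.sum(),'at .2:',np.polyval(p,.2).round(4))
if __name__=='__main__':
    n,t=sys.argv[1:];meas(shot(n,t))
E
python3 m.py wrist w1; python3 -c "
from m import *
s=env.read_state();print(s['t'],s['q'].round(3),s['eef_pos'],s['tcp_rot'])
for n in('scene0','side0'): meas(np.load(f'pics/{n}.npz'))
P=cloud(np.load('pics/side0.npz'));print('toaster',P[180:205,165:175].reshape(-1,3).mean(0), P[155:215,135:205].reshape(-1,3).min(0),P[155:215,135:205,2].max())"
```

```text
plate 13143 z 0.09741867936071907 ((0.5534929037094116, 0.1930372714996338), (0.0900680273771286, 0.13074339926242828), 9.11699390411377) [[0.49869999289512634, 0.25040000677108765], [0.5194000005722046, 0.12139999866485596], [0.608299970626831, 0.1356000006198883], [0.5875999927520752, 0.2646999955177307]]
edge 1 [-0.0242  0.4693] n 37 at .2: 0.4645
edge 2 [-0.0247  0.6695] n 38 at .2: 0.6645
2.2 [0.343 0.213 0.376 1.734 0.    0.185] [0.559963   0.20000862 0.28004661] [-3.14152244e+00 -4.14512794e-04 -2.98355380e+00]
plate 778 z 0.09521762234151426 ((0.5552085638046265, 0.19443291425704956), (0.09637412428855896, 0.1316545605659485), 9.121539115905762) [[0.49720001220703125, 0.251800000667572], [0.5181000232696533, 0.121799997985363], [0.6132000088691711, 0.1370999962091446], [0.5924000144004822, 0.2671000063419342]]
edge 1 [-0.0314  0.4732] n 43 at .2: 0.467
edge 2 [-0.0206  0.6733] n 61 at .2: 0.6692
plate 791 z 0.09578643698264433 ((0.5506376028060913, 0.1968076527118683), (0.09076043218374252, 0.13517487049102783), 9.14271354675293) [[0.4950999915599823, 0.2563000023365021], [0.5166000127792358, 0.12290000170469284], [0.6061999797821045, 0.13729999959468842], [0.5846999883651733, 0.27070000767707825]]
edge 1 [-0.0261  0.4666] n 62 at .2: 0.4614
edge 2 [-0.0234  0.6653] n 63 at .2: 0.6606
toaster [0.7709821  0.13986034 0.13489038] [ 0.17758928 -1.54563862 -0.76643653] 0.8033785679104071
```

View pics/w1.png

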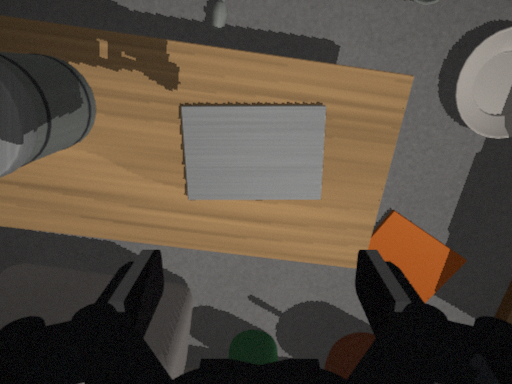

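Wrist view: plate corners at about (183,105), (325,105), (322,200) and (188,200), giving 90×131 mm, centre (0.5535, 0.193), yaw 9.1°. The shelf front edge is x = 0.4693 − 0.0242y. I check the toaster's clearance before going down behind the plate.

```bash
python3 - <<'E'
from h import *
for n in('scene0','side0','w1'):
    P=cloud(np.load(f'pics/{n}.npz')).reshape(-1,3)
    s=(P[:,0]>.66)&(P[:,0]<.95)&(P[:,1]>-.3)&(P[:,1]<.45)&(P[:,2]>.12)&(P[:,2]<.3)
    q=P[s]
    if len(q): print(n,len(q),np.percentile(q,[0.5,2,50,98],axis=0).round(3).tolist())
    q=q[abs(q[:,1]-.2)<.07]
    if len(q): print('  near y.2',np.percentile(q,[1,50,99],axis=0).round(3).tolist())
E
```

```text
scene0 7217 [[0.774, -0.288, 0.12], [0.782, -0.251, 0.122], [0.912, 0.075, 0.151], [0.946, 0.437, 0.164]]
  near y.2 [[0.78, 0.131, 0.12], [0.93, 0.149, 0.148], [0.946, 0.268, 0.159]]
side0 3647 [[0.762, -0.286, 0.12], [0.764, -0.241, 0.122], [0.876, 0.113, 0.15], [0.941, 0.443, 0.165]]
  near y.2 [[0.768, 0.131, 0.12], [0.894, 0.145, 0.143], [0.943, 0.267, 0.158]]
w1 541 [[0.765, -0.036, 0.12], [0.765, -0.035, 0.12], [0.77, 0.135, 0.129], [0.797, 0.145, 0.143]]
  near y.2 [[0.767, 0.13, 0.12], [0.772, 0.139, 0.132], [0.803, 0.145, 0.144]]
```

The toaster is clear (x > 0.76). I go behind the plate and down.

>>> step_arm([
  {"wx":0,"wy":0,"wz":0,"dx":4,"dy":0.3,"dz":0,"claw":1},
  {"wx":0,"wy":0,"wz":0,"dx":7,"dy":0.5,"dz":-1,"claw":1},
  {"wx":0,"wy":0,"wz":0,"dx":7,"dy":0.5,"dz":-5,"claw":1},
  {"wx":0,"wy":0,"wz":0,"dx":7,"dy":0.5,"dz":-9,"claw":1},
  {"wx":0,"wy":0,"wz":0,"dx":7,"dy":0.5,"dz":-12,"claw":1},
  {"wx":0,"wy":0,"wz":0,"dx":7,"dy":0.5,"dz":-14.5,"claw":1},
  {"wx":0,"wy":0,"wz":0,"dx":7,"dy":0.5,"dz":-15.5,"claw":1},
  {"wx":0,"wy":0,"wz":0,"dx":7,"dy":0.5,"dz":-15.5,"claw":1},
])

```text
t: 3.2
eef_pos: [0.6298, 0.205, 0.1251]
tcp_rot: [-3.141, -0.001, -2.983]
force: [-0.1, 0.6, -0.1]
width: 0.0855
```

```bash
python3 - <<'E'
from h import *
f=shot('side','s2');g=shot('wrist','w2')
P=cloud(g);R=P.reshape(-1,3)
for t,F in(('side',f),('wrist',g)):
    P=cloud(F).reshape(-1,3);c=F['pixels'].reshape(-1,3).max(1)
    s=(abs(P[:,0]-.63)<.035)&(abs(P[:,1]-.205)<.07)&(P[:,2]<.15)&(c<80)&(P[:,2]>.093)
    q=P[s];print(t,len(q), np.percentile(q,[1,50,99],axis=0).round(4).tolist() if len(q) else '')
a=f['pixels'][130:270,170:300,::-1];cv2.imwrite('pics/s2c.png',np.hstack([cv2.resize(a,(446,480),interpolation=cv2.INTER_CUBIC),cv2.resize(g['pixels'][:,:,::-1],(340,480))]))
E
```

```text
side 76 [[0.6126, 0.1583, 0.12], [0.6269, 0.1651, 0.136], [0.6438, 0.263, 0.1498]]
wrist 6388 [[0.5952, 0.137, 0.0963], [0.6162, 0.1636, 0.1325], [0.6469, 0.2583, 0.1497]]
```

View pics/s2c.png

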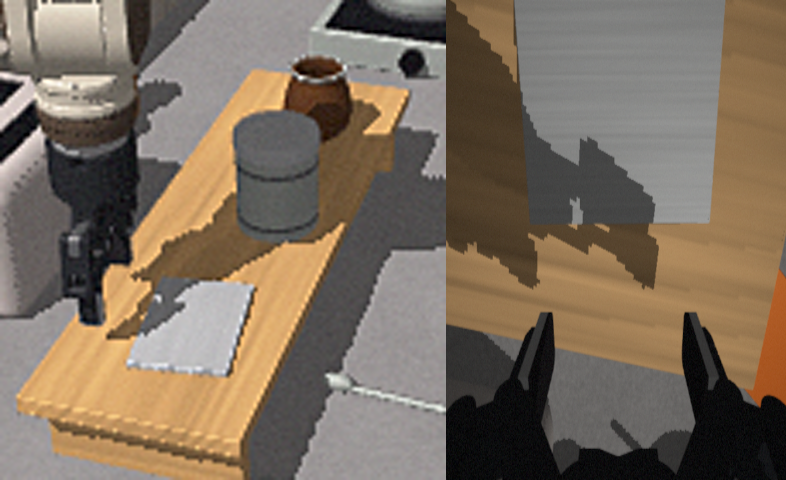

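Side view: the fingertips are at about (90,320) in the crop, behind the plate and still well above the shelf. The depth puts the tips near z 0.12. I lower further in a bounded step.

>>> step_arm([
  {"wx":0,"wy":0,"wz":0,"dx":0,"dy":0,"dz":-0.8,"claw":1},
  {"wx":0,"wy":0,"wz":0,"dx":0,"dy":0,"dz":-1.5,"claw":1},
  {"wx":0,"wy":0,"wz":0,"dx":0,"dy":0,"dz":-1.5,"claw":1},
  {"wx":0,"wy":0,"wz":0,"dx":0,"dy":0,"dz":-1.5,"claw":1},
  {"wx":0,"wy":0,"wz":0,"dx":0,"dy":0,"dz":-1.5,"claw":1},
  {"wx":0,"wy":0,"wz":0,"dx":0,"dy":0,"dz":-1.5,"claw":1},
  {"wx":0,"wy":0,"wz":0,"dx":0,"dy":0,"dz":-1.5,"claw":1},
  {"wx":0,"wy":0,"wz":0,"dx":0,"dy":0,"dz":-1.5,"claw":1},
])

```text
t: 4.3
eef_pos: [0.63, 0.205, 0.1103]
tcp_rot: [3.142, 0.0, -2.982]
force: [0.1, -0.2, -0.7]
width: 0.0855
```

```bash
python3 - <<'E'
from h import *
f=shot('side','s3')
P=cloud(f).reshape(-1,3);c=f['pixels'].reshape(-1,3).max(1)
s=(abs(P[:,0]-.63)<.035)&(abs(P[:,1]-.205)<.075)&(P[:,2]<.15)&(c<90)&(P[:,2]>.085)
q=P[s];print(len(q), np.sort(q[:,2])[:25].round(4))
q=q[q[:,2]<.125];print(q[np.argsort(q[:,2])][:12].round(3))
a=f['pixels'][170:270,170:270,::-1];cv2.imwrite('pics/s3c.png',cv2.resize(a,(500,500),interpolation=cv2.INTER_CUBIC))
E
```

```text
110 [0.0887 0.0889 0.089  0.0894 0.1042 0.1045 0.1053 0.1057 0.1061 0.1067
 0.1076 0.1077 0.1077 0.1095 0.1105 0.1107 0.1115 0.1122 0.1123 0.1132
 0.1136 0.1139 0.1139 0.1144 0.1146]
[[0.624 0.242 0.089]
 [0.642 0.144 0.089]
 [0.639 0.149 0.089]
 [0.638 0.144 0.089]
 [0.624 0.252 0.104]
 [0.621 0.251 0.104]
 [0.636 0.16  0.105]
 [0.617 0.252 0.106]
 [0.642 0.163 0.106]
 [0.638 0.163 0.107]
 [0.629 0.161 0.108]
 [0.632 0.162 0.108]]
```

View pics/s3c.png

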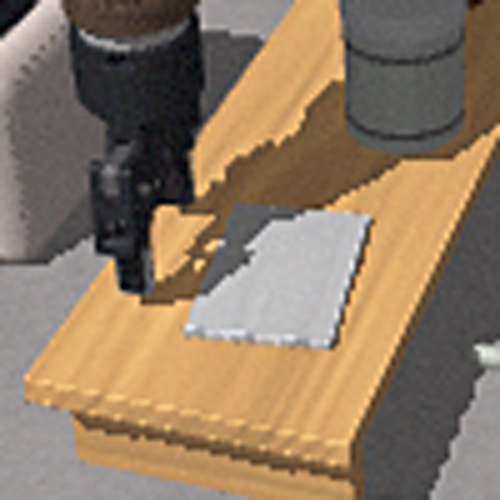

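Tips measured at z 0.104, which is TCP − 6 mm with the jaws open, so 11.5 mm lower leaves them about 2 mm above the shelf. Then a slow push along the plate's normal.

>>> step_arm([
  {"wx":0,"wy":0,"wz":0,"dx":0,"dy":0,"dz":-0.8,"claw":1},
  {"wx":0,"wy":0,"wz":0,"dx":0,"dy":0,"dz":-1.15,"claw":1},
  {"wx":0,"wy":0,"wz":0,"dx":-0.7,"dy":-0.1,"dz":-1.15,"claw":1},
  {"wx":0,"wy":0,"wz":0,"dx":-1.4,"dy":-0.2,"dz":-1.15,"claw":1},
  {"wx":0,"wy":0,"wz":0,"dx":-1.9,"dy":-0.3,"dz":-1.15,"claw":1},
  {"wx":0,"wy":0,"wz":0,"dx":-2.3,"dy":-0.35,"dz":-1.15,"claw":1},
  {"wx":0,"wy":0,"wz":0,"dx":-2.6,"dy":-0.4,"dz":-1.15,"claw":1},
  {"wx":0,"wy":0,"wz":0,"dx":-3,"dy":-0.45,"dz":-1.15,"claw":1},
])

```text
t: 5.35
eef_pos: [0.6002, 0.2005, 0.0991]
tcp_rot: [3.142, 0.001, -2.982]
force: [2.5, 0.4, 1.3]
width: 0.0854
```

```bash
python3 m.py wrist w4
```

```text
plate 80127 z 0.09736101164629976 ((0.5458965301513672, 0.19234231114387512), (0.09017699956893921, 0.13062049448490143), 9.11225700378418) [[0.4909999966621399, 0.24969999492168427], [0.5116999745368958, 0.12070000171661377], [0.6007999777793884, 0.13500000536441803], [0.5800999999046326, 0.2639999985694885]]
edge 1 [-0.1597  0.525 ] n 19 at .2: 0.493
edge 2 [-0.0059  0.6589] n 9 at .2: 0.6578
```

View pics/w4.png

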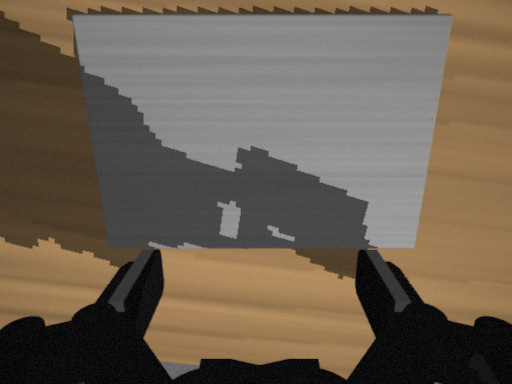

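In contact: both fingertips (150,250) and (370,250) are on the back edge, and the plate has moved 7.7 mm with yaw still 9.1°. The TCP is 9.9 mm behind the back edge. I push on while turning −0.135 rad, stopping about 9 mm short.

>>> step_arm([
  {"wx":0,"wy":0,"wz":-0.01,"dx":-0.7,"dy":-0.1,"dz":0,"claw":1},
  {"wx":0,"wy":0,"wz":-0.03,"dx":-1.4,"dy":-0.2,"dz":0,"claw":1},
  {"wx":0,"wy":0,"wz":-0.05,"dx":-2.2,"dy":-0.28,"dz":0,"claw":1},
  {"wx":0,"wy":0,"wz":-0.075,"dx":-3,"dy":-0.35,"dz":0,"claw":1},
  {"wx":0,"wy":0,"wz":-0.1,"dx":-3.8,"dy":-0.4,"dz":0,"claw":1},
  {"wx":0,"wy":0,"wz":-0.12,"dx":-4.6,"dy":-0.43,"dz":0,"claw":1},
  {"wx":0,"wy":0,"wz":-0.135,"dx":-5.2,"dy":-0.45,"dz":0,"claw":1},
  {"wx":0,"wy":0,"wz":-0.135,"dx":-5.6,"dy":-0.45,"dz":0,"claw":1},
])

```text
t: 6.4
eef_pos: [0.5437, 0.196, 0.0989]
tcp_rot: [3.141, 0.0, -3.118]
force: [3.9, 0.4, 3.9]
width: 0.0855
```

```bash
python3 m.py wrist w5;python3 m.py side s5
```

```text
plate 80110 z 0.09735446490528511 ((0.4890199601650238, 0.1953534483909607), (0.08977937698364258, 0.13070812821388245), 1.3725053071975708) [[0.4426000118255615, 0.2596000134944916], [0.4456999897956848, 0.12890000641345978], [0.5354999899864197, 0.13109999895095825], [0.5322999954223633, 0.26179999113082886]]
edge 1 [-0.0238  0.469 ] n 6 at .2: 0.4642
plate 846 z 0.09574033805753207 ((0.4887712299823761, 0.19916653633117676), (0.0977475494146347, 0.13500022888183594), 2.1165902614593506) [[0.4374000132083893, 0.2648000121116638], [0.4424000084400177, 0.1298999935388565], [0.5400999784469604, 0.13349999487400055], [0.535099983215332, 0.26840001344680786]]
edge 1 [-0.0288  0.4666] n 35 at .2: 0.4609
edge 2 [-0.0251  0.6656] n 30 at .2: 0.6606Traceback (most recent call last):
  File "m.py", line 24, in <module>
    n,t=sys.argv[1:];meas(shot(n,t))
                     ~~~~^^^^^^^^^^^
  File "m.py", line 21, in meas
    p=np.polyfit(B[g,0],B[g,c],1);g=abs(np.polyval(p,B[:,0])-B[:,c])<.004 if _ else abs(np.polyval(p,B[:,0])-B[:,c])<.02
    raise TypeError("expected non-empty vector for x")
TypeError: expected non-empty vector for x
```

View pics/w5.png

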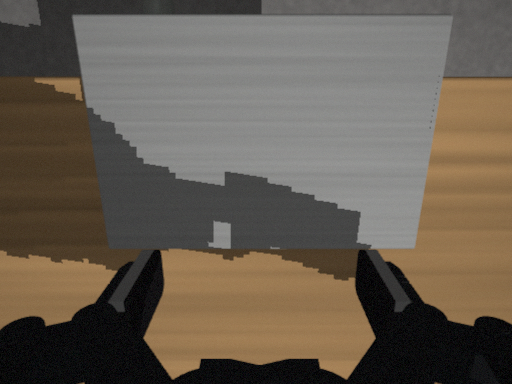

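View pics/s5.png

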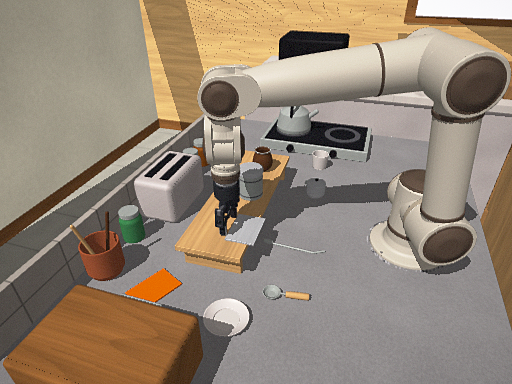

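Plate yaw is 1.37° against 1.39° for the shelf. The overhang is about 20 mm and even (wrist view: shelf edge at row 77, plate front at row 17). Another 9.5 mm, slowly.

>>> step_arm([
  {"wx":0,"wy":0,"wz":0,"dx":-0.2,"dy":0,"dz":0,"claw":1},
  {"wx":0,"wy":0,"wz":0,"dx":-0.4,"dy":0,"dz":0,"claw":1},
  {"wx":0,"wy":0,"wz":0,"dx":-0.6,"dy":0,"dz":0,"claw":1},
  {"wx":0,"wy":0,"wz":0,"dx":-0.75,"dy":0,"dz":0,"claw":1},
  {"wx":0,"wy":0,"wz":0,"dx":-0.85,"dy":0,"dz":0,"claw":1},
  {"wx":0,"wy":0,"wz":0,"dx":-0.95,"dy":0,"dz":0,"claw":1},
  {"wx":0,"wy":0,"wz":0,"dx":-0.95,"dy":0,"dz":0,"claw":1},
  {"wx":0,"wy":0,"wz":0,"dx":-0.4,"dy":0,"dz":0,"claw":1},
])

```text
t: 7.5
eef_pos: [0.5391, 0.1958, 0.0981]
tcp_rot: [-3.141, -0.002, -3.117]
force: [0.2, 0.1, 0.2]
width: 0.0849
```

>>> step_arm([
  {"wx":0,"wy":0,"wz":0,"dx":1,"dy":0,"dz":0,"claw":1},
  {"wx":0,"wy":0,"wz":0,"dx":2,"dy":0,"dz":0,"claw":1},
  {"wx":0,"wy":0,"wz":0,"dx":2.5,"dy":0,"dz":2,"claw":1},
  {"wx":0,"wy":0,"wz":0,"dx":2.5,"dy":0,"dz":6,"claw":1},
  {"wx":0,"wy":0,"wz":0,"dx":2.5,"dy":0,"dz":11,"claw":1},
  {"wx":0,"wy":0,"wz":0,"dx":2.5,"dy":0,"dz":16,"claw":1},
  {"wx":0,"wy":0,"wz":0,"dx":2.5,"dy":0,"dz":18,"claw":1},
  {"wx":0,"wy":0,"wz":0,"dx":2.5,"dy":0,"dz":18,"claw":1},
])

```text
t: 8.5
eef_pos: [0.5659, 0.1961, 0.2799]
tcp_rot: [3.141, 0.002, -3.118]
force: [0.2, 0.7, -1.1]
width: 0.0857
```

```bash
for i in wrist side scene; do python3 m.py $i ${i}_6 2>&1 | grep -v Trace; done
```

```text
plate 16630 z 0.09740702997221262 ((0.47998833656311035, 0.1952025592327118), (0.08915986120700836, 0.130686953663826), 1.3779182434082031) [[0.43380001187324524, 0.25949999690055847], [0.43700000643730164, 0.12880000472068787], [0.5260999798774719, 0.13099999725818634], [0.5230000019073486, 0.26159998774528503]]
edge 1 [-0.228  0.485] n 9 at .2: 0.4394
edge 2 [-0.0245  0.6688] n 40 at .2: 0.6639
plate 838 z 0.09570222586098198 ((0.47680234909057617, 0.19872327148914337), (0.09091117233037949, 0.13538870215415955), 1.5107311010360718) [[0.4296000003814697, 0.2651999890804291], [0.43309998512268066, 0.1298999935388565], [0.5239999890327454, 0.13230000436306], [0.5205000042915344, 0.26759999990463257]]
edge 1 [-0.0266  0.4667] n 47 at .2: 0.4613
edge 2 [-0.0235  0.6653] n 63 at .2: 0.6606
plate 679 z 0.09504524213265919 ((0.4828609228134155, 0.19730210304260254), (0.09408557415008545, 0.13443268835544586), 1.2221993207931519) [[0.4343999922275543, 0.26350000500679016], [0.4372999966144562, 0.1290999948978424], [0.5313000082969666, 0.13109999895095825], [0.5285000205039978, 0.265500009059906]]
edge 1 [-0.148   0.4831] n 12 at .2: 0.4535
edge 2 [-0.0207  0.6735] n 63 at .2: 0.6693
```

View pics/wrist_6.png

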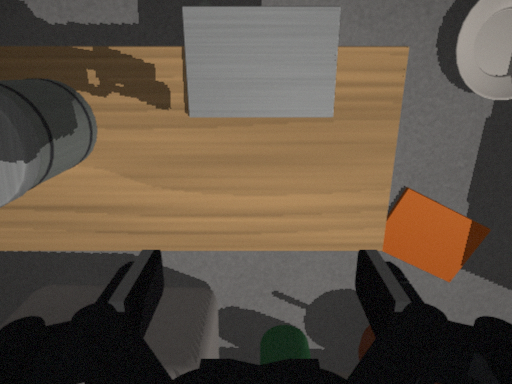

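View pics/side_6.png

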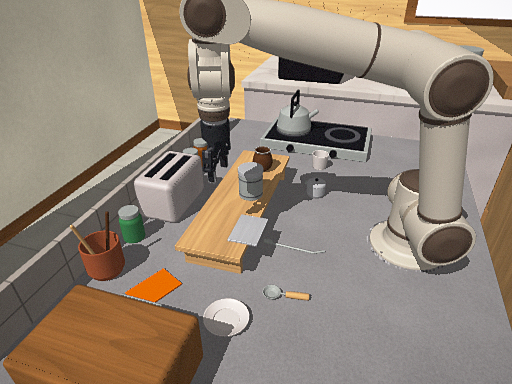

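```bash
python3 - <<'E'
from h import *
s=env.read_state();print(s['t'],abs(s['joint_vel']).max(),s['force'])
print(env.job_done())
E
```

```text
8.65 0.009001493993751187 [-0.54455594 -0.03169023  0.101613  ]
the job is handed in; nothing more can be done
None
```

I pushed the grey plate along the shelf with the open fingertips on its back edge, turning it square to the shelf's front edge. Then I backed off, rose clear and handed the job in at about 8.7 s.

- **Overhang:** The last wrist view puts both front corners about 29 mm past the edge. The side view gives about 30 mm. In the wrist view the plate's yaw is 1.38° against 1.39° for the shelf.
- **Flatness:** The plate's top reads 95–97 mm above the counter in all three views, which fits lying flat at 96 mm.
- **Other things:** In the last side and wrist views nothing else looked shifted, but I did not measure the other things' positions again.
- **Checks that failed or disagreed:** In the last wrist and scene views the front-edge fit was spoiled by the plate hanging over it. For the wrist figure I used the earlier clean edge line, and the scene view gave no overhang figure. My measuring script also crashed once on a wrist picture that did not show the shelf's back edge, but it had already given the plate and front-edge numbers. The cameras differ by 3–5 mm in absolute x, so I compared the plate with the edge inside one camera only.

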